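# Load a printed gasket on the post-cure jig

### The arm

A 7-joint arm with a two-finger parallel gripper is mounted at the origin on the work surface. World frame = base frame: x ahead of the robot, y to its left, z up, the work surface at z = 0. Lengths are in m, angles in rad, forces in N, time in s.
With the tool pointing down it reaches from about 0.425 to 0.95 m from the base axis. Payload 16.7 kg.
Tool frame: the origin (TCP) lies between the finger pads; the fingertips stand 17 mm ahead of it and the grasp point (between the pads) lies 2 mm behind it; z points along the fingers, x is the direction in which the jaws open and shut, and the axes are right-handed (so a half turn about z gives the same grasp; the last joint's range is limited). The gripper opens to 94 mm and grips with 3 to 60 N. Pads are 16 mm wide; open, the fingers measure 119 mm over their backs; the gripper's body (75 mm by 177 mm) begins 78 mm behind the grasp point.
Start: joints at [1.163, 0.426, 0.074, 1.606, -0.034, 1.111, -0.067], TCP at [0.172, -0.653, 0.222] pointing down, gripper open.
Joint ranges: [-2.85, 2.85], [-0.5, 2.14], [-1.23, 1.37], [0.21, 2.46], [-1.02, 4.16], [0.16, 2.05], [-2.73, 2.73]. Speed limits (rad/s): [1.89, 1.89, 2.39, 2.39, 3.01, 3.01, 3.01].

### API

Orientations are given as a unit quaternion [w, x, y, z].
In Python, from workcell import arm gives the robot as it stands.
- The arm moves only by the shell command python3 -m creep 'ROWS' [OPENING]. ROWS is JSON, a list of rows, each an object of numbers: "x", "y", "z": the shift along the tool's x, y, z in units of 0.04 m (1.0 is 0.04 m); "rx", "ry", "rz": the turn, a rotation vector about the tool's x, y, z in units of 0.1 rad (1.0 is 0.1 rad). In form: [{"x": .., "y": .., "z": .., "rx": .., "ry": .., "rz": ..}, ...]. A call has 1 to 20 rows; each row shifts and turns the commanded pose from where the row before left it, along the tool's axes as they then stand; what a row does not reach is not made up. A row lasts 1/12 s, in which the tool goes at most 41.7 mm and 7.16 degrees, less where a joint would pass 70% of its speed; a pose out of reach is approached as far as the arm can. A call with a number of a shift or a turn outside -1 to 1 is refused whole. A call with a gripper value outside its range is refused whole. OPENING is the gripper command: -1 is fully open, 1 is shut, values between are in proportion, set as the call begins (- or left out, the last holds). The fingers move at their own pace and stop on an object; the grip force is fixed at half the most. Time passes only in rows, so rows that do not move let the fingers close. It gives the time, the measured TCP pose, the force and the opening at its end, in the units of the state.
- arm.get_obs(): the state, without advancing time (a new reading comes with each control period).
- arm.read_camera(name): name is "scene" or "top" or "wrist"; returns a dict with "frame" (400x640x3 uint8, blue, green, red), "fov_y" (degrees; the focal length in pixels is half the picture's height over the tangent of half this angle, whatever the lens; pixels are square), "cx", "cy" (the principal point, pixels), "distortion" ([k1, k2, p1, p2, k3] as OpenCV has them; the pictures are not rectified), "extrinsics" (4x4, takes a point from world to camera coordinates). Camera axes: x right, y down, z forward; pixel columns grow to the right and rows downward; lengths in m; the calibration is good to about 2 mm. A picture is of the moment at which its call begins. There is no depth.
- arm.sign_off(): hands the job in, once; it reports no verdict.
The state is a dict: "time": time; "joint_positions": joint angles; "qd": joint speeds; "tau": joint torques, N m; "ee_pos": TCP position; "eef_rot": TCP orientation; "wrist_force": force on the tool from outside, world axes, zero at the start; "wrist_torque": the same for the moment, N m; "opening": finger opening in m.
Only numpy, scipy, OpenCV 4.12 (cv2) and the standard library are available. Lean on these libraries where they do the work, as an engineer would, in place of code of your own. Each camera call takes 0.05 s, during which the arm holds its last target.

### The job

Take the amber gasket plate whose two holes are spaced to match the two pins of the blue-topped curing jig, and lower it over the pins, one pin through each hole, letting go only once it is well down the pins, so that it ends lying flat on the jig. Leave the other two plates (amber with holes too close together, and black) where they lie.

Things in the scene. Friction and masses are not known exactly. Their poses are not given: they have to be found in the camera images.
- gasket_center (a point): Centre (half-way up) of the right plate: a loose, rigid amber (orange) printed plate lying flat on the bench, 150 mm long (its x axis), 50 mm wide (its y axis), 8 mm thick (z up), about 60 g. Two round through-holes of 30 mm diameter lie on its long centre line, 50 mm either side of the centre (100 mm apart). It is the same turned half round. It can be gripped across its 50 mm width at the middle with the fingertips just above the bench.
- jig_seat (a point): Centre of the flat blue top of the fixed curing jig, 30 mm above the bench. The blue block is 150 mm long (x axis) and 40 mm wide (y), 20 mm high, on an aluminium foot 190 by 64 mm and 10 mm high. Two upright steel pins of 10 mm diameter with tapered tips stand on the blue top, 50 mm either side of this point along x (100 mm apart), and rise 32 mm above it. A seated plate lies flat on the blue top, its centre 4 mm above this point.
- narrow_center (a point): Centre of a loose plate to leave alone: amber, of the same outline and thickness as the right one, but with its two 30 mm holes only 60 mm apart, so it does not fit the jig.
- black_center (a point): Centre of a loose plate to leave alone: black, 150 x 50 x 8 mm, two 30 mm holes 100 mm apart.
Things that resemble listed ones, but are neither listed nor needed, are in the scene too. Leave any green or white look-alike of the part that bears gasket_center alone. Leave any green look-alike of the part that bears jig_seat alone.

How it is judged:
By the outcome, as a careful person would: the job done as asked, in the order asked, and still so for the second after the job is handed in, with the robot touching nothing.
It also fails if it takes over 35 s, if anything falls off the work surface, if the arm or the gripper's body presses on something with over 40 N, if the wrist force passes 120 N, or if a joint passes its speed limit or range.

## Working session

There is one attempt and no reset: what is moved stays moved. The work goes in short steps, Python scripts to look and compute and a shell command to move; the robot and the scene stay as the last step left them, time stands still between calls to the robot, and variables do not carry over. Pictures are saved under pics/ and viewed, and the job is handed in when it is done.

```bash
mkdir -p pics; ls; python3 - <<'E'
from workcell import arm
import cv2
o=arm.get_obs()
for k,v in o.items(): print(k,v)
for n in ("scene","top","wrist"):
    c=arm.read_camera(n); cv2.imwrite(f"pics/{n}0.png",c["frame"])
    print(n,c["fov_y"],c["cx"],c["cy"],c["distortion"]);print(c["extrinsics"])
E
```

```text
pics
time 0.0
joint_positions [ 1.16349869  0.42672848  0.07384939  1.60661409 -0.03407105  1.1107831
 -0.06710391]
qd [-4.09158278e-04 -1.03099749e-04  4.58162049e-04  2.86285931e-04
  2.62569978e-03  1.07453737e-04 -3.86085103e-05]
tau [-1.21314133e-04 -9.35834527e+01  3.66648585e+00 -4.54192185e+01
 -4.87616693e-02  2.02607678e-02  1.30540980e-04]
ee_pos [ 0.17194938 -0.65230069  0.22177478]
eef_rot [-3.39827392e-04  7.92126958e-01 -6.10356025e-01 -5.38838988e-04]
wrist_force [ 0.77584451 -0.72629205 -0.41037273]
wrist_torque [ 0.01804894  0.03047285 -0.00827595]
opening 0.0937887937407516
scene 55.72738769621879 316.4795982871828 199.15007864054792 [-0.05154135  0.          0.          0.          0.        ]
[[-0.70332646  0.71086447  0.00189883  0.34659577]
 [ 0.45503853  0.45226228 -0.76707155 -0.17682801]
 [-0.54614268 -0.53863768 -0.64155875  1.09904439]
 [ 0.          0.          0.          1.        ]]
top 49.33484881033088 332.64082825898697 192.6272967276662 [-0.04271739  0.          0.          0.          0.        ]
[[ 0.02105837 -0.99977758  0.00115825 -0.01917475]
 [-0.97776965 -0.02083654 -0.20864408  0.48764394]
 [ 0.2086218   0.0032612  -0.97799095  0.75327353]
 [ 0.          0.          0.          1.        ]]
wrist 59.26290986901497 318.065356299639 200.20576788926016 [-0.0746972  0.         0.         0.         0.       ]
[[ 2.55463268e-01 -9.66818607e-01 -5.48252147e-04 -6.74160821e-01]
 [-9.26622039e-01 -2.45003829e-01  2.85209957e-01 -2.92360875e-02]
 [-2.75880617e-01 -7.23526451e-02 -9.58464908e-01  3.92202938e-01]
 [ 0.00000000e+00  0.00000000e+00  0.00000000e+00  1.00000000e+00]]
```

View pics/scene0.png

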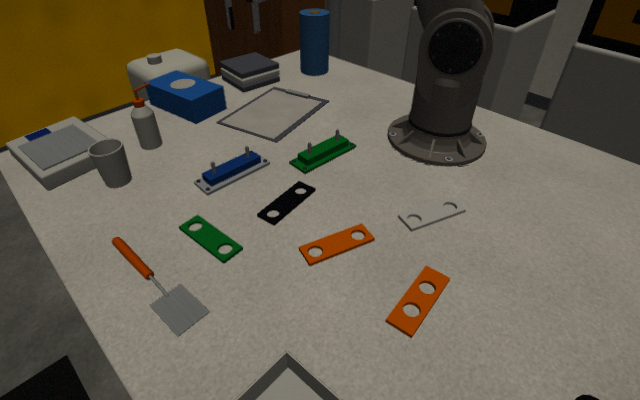

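View pics/top0.png

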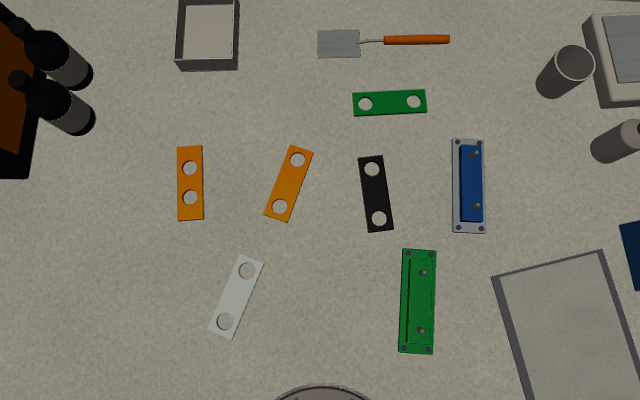

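View pics/wrist0.png

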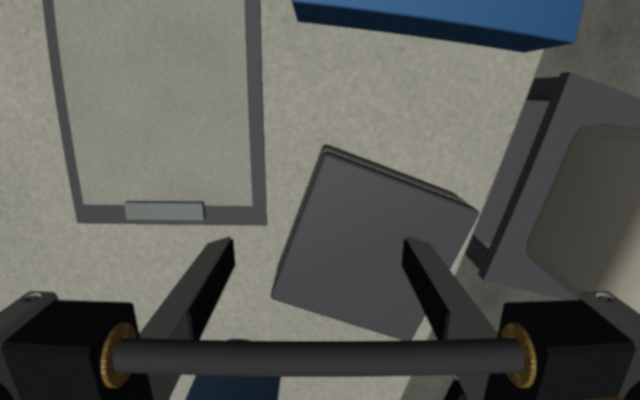

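The top view shows two amber plates. The one at (190,183) has its holes close together, at (190,168) and (190,197). The one at (288,184) has wide holes, at (297,160) and (280,206), so it should be the right one. The blue jig is at (470,185), and the green and white look-alikes are left alone. Next I measure and enlarge.

```bash
cat > h.py <<'E'
import cv2, numpy as np
from workcell import arm
def K(c):
    f=c["frame"].shape[0]/2/np.tan(np.radians(c["fov_y"])/2)
    return np.array([[f,0,c["cx"]],[0,f,c["cy"]],[0,0,1.]])
def cast(c,uv,z):
    uv=np.asarray(uv,float).reshape(-1,1,2)
    n=cv2.undistortPoints(uv,K(c),np.array(c["distortion"])).reshape(-1,2)
    E=np.array(c["extrinsics"]);R,t=E[:3,:3],E[:3,3]
    d=np.c_[n,np.ones(len(n))]@R; o=-R.T@t
    return o+d*((z-o[2])/d[:,2])[:,None]
def proj(c,P):
    E=np.array(c["extrinsics"])
    return cv2.projectPoints(np.asarray(P,float).reshape(-1,1,3),cv2.Rodrigues(E[:3,:3])[0],E[:3,3],K(c),np.array(c["distortion"]))[0].reshape(-1,2)
def mask(c,lo,hi):
    return cv2.inRange(cv2.cvtColor(c["frame"],cv2.COLOR_BGR2HSV),lo,hi)
AMB=((5,150,80),(22,255,255)); BLU=((105,120,40),(125,255,255))
def rect(P):
    r=cv2.minAreaRect((P[:,:2]*1000).astype(np.float32)); return r
E
python3 - <<'E'
from h import *
for n in ("top","scene"):
    c=arm.read_camera(n)
    m=mask(c,*AMB)
    cs,h=cv2.findContours(m,cv2.RETR_CCOMP,cv2.CHAIN_APPROX_NONE)
    for i,k in enumerate(cs):
        if h[0][i][3]<0 and 400<cv2.contourArea(k)<8000:
            P=cast(c,k,.008); hs=[cs[j] for j in range(len(cs)) if h[0][j][3]==i and cv2.contourArea(cs[j])>20]
            print(n,"amber",k.mean((0,1)),rect(P))
            for q in hs:
                mm=cv2.moments(q); uv=(mm['m10']/mm['m00'],mm['m01']/mm['m00']); print("   hole",np.round(uv,1),cast(c,uv,.004)[0])
    m=mask(c,*BLU)
    cs,h=cv2.findContours(m,cv2.RETR_EXTERNAL,cv2.CHAIN_APPROX_NONE)
    for k in cs:
        if cv2.contourArea(k)>300: print(n,"blue",k.mean((0,1)),cv2.contourArea(k),rect(cast(c,k,.03)))
    if n=="top":
        f=c["frame"]
        a=cv2.resize(f[135:235,150:330],None,fx=4,fy=4,interpolation=3); b=cv2.resize(f[130:240,440:500],None,fx=5,fy=5,interpolation=3)
        cv2.imwrite("pics/a.png",a);cv2.imwrite("pics/b.png",b)
E
```

```text
top amber [288.13661202 183.20218579] ((515.7060546875, 78.55157470703125), (50.373146057128906, 150.52987670898438), 71.88790130615234)
   hole [279.1 206.2] [0.46885747 0.09489477 0.004     ]
   hole [297.  159.4] [0.56415502 0.06366091 0.004     ]
top amber [189.23195876 182.90206186] ((512.8106079101562, 273.4793395996094), (149.8824005126953, 49.80995559692383), 5.531016826629639)
   hole [189.5 197. ] [0.48337223 0.27210414 0.004     ]
   hole [189.1 167.4] [0.54337245 0.27838586 0.004     ]
top amber [416.5         38.63571429] ((835.987060546875, -180.13214111328125), (16.69295310974121, 139.3959197998047), 1.6912983655929565)
top blue [633.01829268 252.20731707] 779.0 ((387.2886047363281, -570.4415283203125), (37.5831298828125, 129.68411254882812), 83.20130920410156)
top blue [471.21808511 182.52659574] 1473.0 ((519.5084228515625, -273.8480224609375), (40.034454345703125, 149.80780029296875), 88.4046859741211)
scene amber [418.18012422 300.1863354 ] ((511.5964660644531, 275.4377746582031), (151.3400421142578, 50.78013229370117), 6.214341640472412)
   hole [411.3 309.4] [0.53
[... 211 characters left out ...]
2.5634145736694336)
scene amber [337.0969163  245.92951542] ((515.8829956054688, 82.03193664550781), (55.05540084838867, 151.09117126464844), 71.959228515625)
   hole [315.  251.5] [0.56166557 0.06395581 0.004     ]
   hole [357.8 235. ] [0.46594107 0.09498267 0.004     ]
scene blue [231.12162162 165.7972973 ] 455.0 ((520.4022827148438, -266.9433288574219), (50.75136184692383, 149.5221405029297), 88.33546447753906)
scene blue [184.79  94.79] 2704.0 ((382.1589660644531, -739.0405883789062), (232.47740173339844, 400.0460205078125), 8.067848205566406)
scene blue [315.86941581  39.98281787] 955.5 ((-392.1358947753906, -887.74560546875), (983.9669799804688, 126.21994018554688), 43.31660461425781)
```

View pics/a.png

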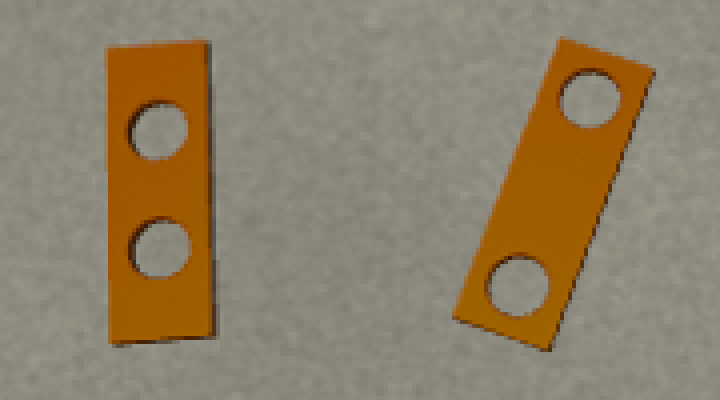

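View pics/b.png

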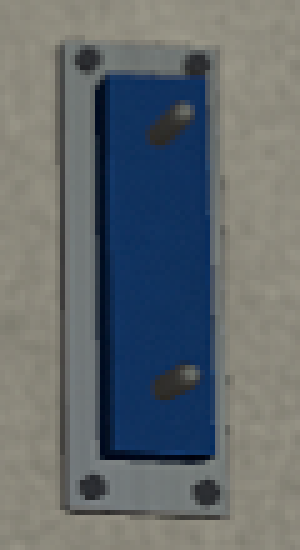

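The crop confirms it: the left plate at (189,183) has close holes (60 mm measured) and is the narrow one. The right plate at (288,183) has holes 100.3 mm apart, so it is the target. The jig shows pin tips at about (477,152) and (478,205), and I check those against its outline.

```bash
python3 - <<'E'
from h import *
c=arm.read_camera("top"); s=arm.read_camera("scene")
t=cast(c,[(477.2,151.8),(478.2,204.5)],.061);print("tips",t,t.mean(0),np.linalg.norm(t[0]-t[1]))
# pin base: dark end in crop (157,138),(162,390)
b=cast(c,[(440+155/5,130+138/5),(440+162/5,130+388/5)],.030);print("bases",b,b.mean(0))
P=[[.5695,-.2752,.03],[.4695,-.2724,.03],[.5695,-.2752,.062],[.4695,-.2724,.062]]
print(proj(c,P),proj(s,P))
cv2.imwrite("pics/sj.png",cv2.resize(s["frame"][140:200,185:280],None,fx=7,fy=7,interpolation=3))
from scipy.spatial.transform import Rotation as R
o=arm.get_obs();q=o["eef_rot"];M=R.from_quat(q,scalar_first=True).as_matrix();print(M,o["ee_pos"],o["time"])
E
```

```text
tips [[ 0.56985774 -0.27796596  0.061     ]
 [ 0.4694179  -0.2748413   0.061     ]] [ 0.51963782 -0.27640363  0.061     ] 0.10048842633725763
bases [[ 0.56775124 -0.27583927  0.03      ]
 [ 0.46917094 -0.27396621  0.03      ]] [ 0.51846109 -0.27490274  0.03      ]
[[470.63084686 156.72765486]
 [471.57181028 207.41232703]
 [475.91681307 151.78859188]
 [477.04904055 204.32877035]] [[213.95790453 172.37829248]
 [247.54151485 156.59025622]
 [211.68096    161.46513097]
 [246.10655848 145.93774884]]
[[ 2.54880143e-01 -9.66972652e-01 -6.29498522e-05]
 [-9.66972605e-01 -2.54880150e-01  2.99447786e-04]
 [-3.05602487e-04 -1.54525117e-05 -9.99999953e-01]] [ 0.17205838 -0.65259083  0.22232173] 0.35
```

View pics/sj.png

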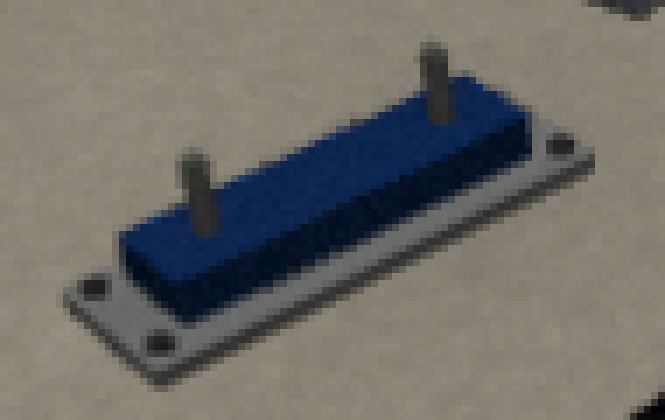

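Jig seat is at about (0.5195, -0.275), long axis -1.7°. The outline (40x150 mm), the pin spacing (100.5 mm) and the scene view all agree. The plate is at (0.516, 0.079), long axis -18.1°. I move above the plate in two legs that bow outwards.

```bash
python3 -m creep '[{"x":-0.435,"y":-0.833},{"x":-0.435,"y":-0.833},{"x":-0.435,"y":-0.833},{"x":-0.435,"y":-0.833},{"x":-0.435,"y":-0.833},{"x":-0.435,"y":-0.833},{"x":-0.435,"y":-0.833},{"x":-0.435,"y":-0.833},{"x":-0.435,"y":-0.833},{"x":-0.435,"y":-0.833}]' -1
```

```text
$[0]: bad value
```

```bash
python3 -m creep '[{"x":-0.435,"y":-0.833,"z":0,"rx":0,"ry":0,"rz":0},{"x":-0.435,"y":-0.833,"z":0,"rx":0,"ry":0,"rz":0},{"x":-0.435,"y":-0.833,"z":0,"rx":0,"ry":0,"rz":0},{"x":-0.435,"y":-0.833,"z":0,"rx":0,"ry":0,"rz":0},{"x":-0.435,"y":-0.833,"z":0,"rx":0,"ry":0,"rz":0},{"x":-0.435,"y":-0.833,"z":0,"rx":0,"ry":0,"rz":0},{"x":-0.435,"y":-0.833,"z":0,"rx":0,"ry":0,"rz":0},{"x":-0.435,"y":-0.833,"z":0,"rx":0,"ry":0,"rz":0},{"x":-0.435,"y":-0.833,"z":0,"rx":0,"ry":0,"rz":0},{"x":-0.435,"y":-0.833,"z":0,"rx":0,"ry":0,"rz":0}]' -1
```

```text
time: 1.18
ee_pos: [0.451, -0.3981, 0.2227]
eef_rot: [-0.0, 0.792, -0.61, 0.0]
wrist_force: [1.4, -1.2, 0.5]
opening: 0.0934
```

Rows need all six keys. Now the second leg, then the turn (rz +5.74 in total).

```bash
python3 -m creep '[{"x":-0.8,"y":-0.332,"z":0,"rx":0,"ry":0,"rz":0},{"x":-0.8,"y":-0.332,"z":0,"rx":0,"ry":0,"rz":0},{"x":-0.8,"y":-0.332,"z":0,"rx":0,"ry":0,"rz":0},{"x":-0.8,"y":-0.332,"z":0,"rx":0,"ry":0,"rz":0},{"x":-0.8,"y":-0.332,"z":0,"rx":0,"ry":0,"rz":0},{"x":-0.8,"y":-0.332,"z":0,"rx":0,"ry":0,"rz":0},{"x":-0.8,"y":-0.332,"z":0,"rx":0,"ry":0,"rz":0},{"x":-0.8,"y":-0.332,"z":0,"rx":0,"ry":0,"rz":0},{"x":-0.8,"y":-0.332,"z":0,"rx":0,"ry":0,"rz":0},{"x":-0.8,"y":-0.332,"z":0,"rx":0,"ry":0,"rz":0},{"x":-0.8,"y":-0.332,"z":0,"rx":0,"ry":0,"rz":0},{"x":-0.8,"y":-0.332,"z":0,"rx":0,"ry":0,"rz":0},{"x":-0.8,"y":-0.332,"z":0,"rx":0,"ry":0,"rz":0},{"x":-0.8,"y":-0.332,"z":0,"rx":0,"ry":0,"rz":0}]'
python3 -m creep '[{"x":0,"y":0,"z":0,"rx":0,"ry":0,"rz":0.82},{"x":0,"y":0,"z":0,"rx":0,"ry":0,"rz":0.82},{"x":0,"y":0,"z":0,"rx":0,"ry":0,"rz":0.82},{"x":0,"y":0,"z":0,"rx":0,"ry":0,"rz":0.82},{"x":0,"y":0,"z":0,"rx":0,"ry":0,"rz":0.82},{"x":0,"y":0,"z":0,"rx":0,"ry":0,"rz":0.82},{"x":0,"y":0,"z":0,"rx":0,"ry":0,"rz":0.82},{"x":0,"y":0,"z":0,"rx":0,"ry":0,"rz":0}]'
cat > st.py <<'E'
from h import *
from scipy.spatial.transform import Rotation as R
import sys
def delta(tx,ty,tz,yaw):
    o=arm.get_obs();M=R.from_quat(o["eef_rot"],scalar_first=True).as_matrix();p=np.array(o["ee_pos"])
    y=np.degrees(np.arctan2(M[1,0],M[0,0]))
    print("t",o["time"],"p",p.round(4),"yaw",y.round(2),"tilt",M[:,2].round(4),"q",np.round(o["joint_positions"],2),"F",np.round(o["wrist_force"],1),"op",o["opening"])
    print("units xyz",(M.T@(np.array([tx,ty,tz])-p)/.04).round(3),"rz",round(-np.radians(yaw-y)/.1,3))
if __name__=="__main__": delta(*map(float,sys.argv[1:]))
E
python3 st.py 0.516 0.0795 0.02 -108.1
python3 - <<'E'
from h import *
c=arm.read_camera("wrist");cv2.imwrite("pics/w1.png",c["frame"])
m=mask(c,*AMB);cs,h=cv2.findContours(m,cv2.RETR_CCOMP,cv2.CHAIN_APPROX_NONE)
for i,k in enumerate(cs):
    if cv2.contourArea(k)>200: 
        mm=cv2.moments(k); uv=(mm['m10']/mm['m00'],mm['m01']/mm['m00']); print(h[0][i][3],cv2.contourArea(k),uv,cast(c,uv,.004 if h[0][i][3]>=0 else .008),rect(cast(c,k,.008)))
E
```

```text
time: 2.35
ee_pos: [0.5155, 0.0828, 0.2228]
eef_rot: [-0.0, 0.792, -0.61, 0.0]
wrist_force: [0.4, -0.8, -0.7]
opening: 0.0937
time: 3.02
ee_pos: [0.5155, 0.0811, 0.2226]
eef_rot: [0.0, -0.585, 0.811, -0.0]
wrist_force: [-0.0, -0.2, 0.4]
opening: 0.0937
t 3.0167 p [0.5155 0.0811 0.2226] yaw -108.37 tilt [ 2.e-04 -0.e+00 -1.e+00] q [ 0.01  0.19 -0.32  1.93  0.07  1.03 -2.24] F [-0.  -0.2  0.4] op 0.09365814388621757
units xyz [ 0.034 -0.024  5.065] rz -0.047
-1 4263.0 (156.71229181327703, 220.90077410274455) [[0.52405296 0.27556451 0.008     ]] ((515.6183471679688, 274.5429992675781), (141.93295288085938, 49.6484260559082), 6.126299858093262)
11 492.5 (175.0379018612521, 250.16514382402707) [[0.4825549  0.27302974 0.004     ]] ((483.5979919433594, 271.2635498046875), (31.66673469543457, 31.35660171508789), 21.446887969970703)
11 542.5 (148.63840245775728, 206.46543778801842) [[0.54237253 0.27923581 0.004     ]] ((542.4136962890625, 277.046630859375), (30.770090103149414, 30.890209197998047), 22.413677215576172)
-1 5574.0 (319.42611529721324, 170.3980385121397) [[0.52077119 0.07846046 0.008     ]] ((516.0580444335938, 79.94891357421875), (47.755615234375, 146.87860107421875), 72.03636169433594)
14 577.0 (319.60311958405543, 216.78827267475447) [[0.46855526 0.09547063 0.004     ]] ((470.04205322265625, 95.10595703125), (31.390674591064453, 31.491731643676758), 27.845956802368164)
14 730.5 (319.1754506046087, 128.15628564909878) [[0.56372199 0.0645426  0.004     ]] ((563.8142700195312, 64.42323303222656), (32.019859313964844, 31.278879165649414), 26.568958282470703)
```

View pics/w1.png

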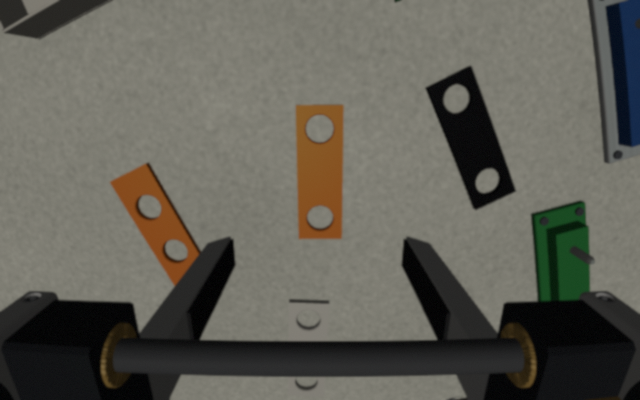

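The wrist view shows the target plate at (319,170) centred between the fingers, with its holes at (319,128) and (320,217). All three cameras agree on its centre to within about 2.5 mm. Now I descend.

```bash
python3 -m creep '[{"x":0.034,"y":-0.024,"z":0.6,"rx":0,"ry":0,"rz":-0.05},{"x":0,"y":0,"z":0.8,"rx":0,"ry":0,"rz":0},{"x":0,"y":0,"z":0.8,"rx":0,"ry":0,"rz":0},{"x":0,"y":0,"z":0.8,"rx":0,"ry":0,"rz":0},{"x":0,"y":0,"z":0.8,"rx":0,"ry":0,"rz":0},{"x":0,"y":0,"z":0.6,"rx":0,"ry":0,"rz":0},{"x":0,"y":0,"z":0.3,"rx":0,"ry":0,"rz":0},{"x":0,"y":0,"z":0.15,"rx":0,"ry":0,"rz":0},{"x":0,"y":0,"z":0,"rx":0,"ry":0,"rz":0},{"x":0,"y":0,"z":0,"rx":0,"ry":0,"rz":0}]'
python3 st.py 0.516 0.0795 0.0195 -108.1
```

```text
time: 3.9
ee_pos: [0.5166, 0.0797, 0.0294]
eef_rot: [0.0, -0.589, 0.808, -0.0]
wrist_force: [-0.2, -0.4, 0.3]
opening: 0.0943
t 3.9 p [0.5166 0.0797 0.0294] yaw -107.79 tilt [ 1.e-03  3.e-04 -1.e+00] q [-0.05  0.46 -0.28  2.08  0.21  0.63 -2.35] F [-0.2 -0.4  0.3] op 0.09427850791364324
units xyz [0.01  0.013 0.248] rz 0.055
```

```bash
python3 -m creep '[{"x":0.01,"y":0.013,"z":0.12,"rx":0,"ry":0,"rz":0.05},{"x":0,"y":0,"z":0.11,"rx":0,"ry":0,"rz":0},{"x":0,"y":0,"z":0,"rx":0,"ry":0,"rz":0},{"x":0,"y":0,"z":0,"rx":0,"ry":0,"rz":0}]'
python3 st.py 0.516 0.0795 0.0195 -108.1
python3 -m creep '[{"x":0,"y":0,"z":0,"rx":0,"ry":0,"rz":0},{"x":0,"y":0,"z":0,"rx":0,"ry":0,"rz":0},{"x":0,"y":0,"z":0,"rx":0,"ry":0,"rz":0},{"x":0,"y":0,"z":0,"rx":0,"ry":0,"rz":0},{"x":0,"y":0,"z":0,"rx":0,"ry":0,"rz":0},{"x":0,"y":0,"z":0,"rx":0,"ry":0,"rz":0},{"x":0,"y":0,"z":0,"rx":0,"ry":0,"rz":0},{"x":0,"y":0,"z":0,"rx":0,"ry":0,"rz":0}]' 1
```

```text
time: 4.23
ee_pos: [0.5154, 0.0793, 0.0195]
eef_rot: [0.0, -0.587, 0.81, -0.0]
wrist_force: [-0.0, -0.3, 0.3]
opening: 0.0938
t 4.2333 p [0.5154 0.0793 0.0195] yaw -108.11 tilt [ 3.e-04  0.e+00 -1.e+00] q [-0.05  0.47 -0.27  2.09  0.21  0.61 -2.36] F [-0.  -0.3  0.3] op 0.0938244772505304
units xyz [-0.009 -0.011  0.   ] rz -0.002
time: 4.9
ee_pos: [0.5154, 0.0793, 0.0193]
eef_rot: [0.0, -0.587, 0.81, 0.0]
wrist_force: [0.6, -0.5, 0.3]
opening: 0.0494
```

Opening is 49.4 mm, which matches a grip on the 50 mm plate. Now I lift and check.

```bash
python3 -m creep '[{"x":0,"y":0,"z":-0.3,"rx":0,"ry":0,"rz":0},{"x":0,"y":0,"z":-0.5,"rx":0,"ry":0,"rz":0},{"x":0,"y":0,"z":-0.6,"rx":0,"ry":0,"rz":0},{"x":0,"y":0,"z":-0.7,"rx":0,"ry":0,"rz":0},{"x":0,"y":0,"z":-0.6,"rx":0,"ry":0,"rz":0},{"x":0,"y":0,"z":-0.3,"rx":0,"ry":0,"rz":0},{"x":0,"y":0,"z":0,"rx":0,"ry":0,"rz":0},{"x":0,"y":0,"z":0,"rx":0,"ry":0,"rz":0}]'
python3 st.py 0.5195 -0.275 0.14 -91.7
python3 - <<'E'
from h import *
for n in ("wrist","scene"):
    c=arm.read_camera(n);cv2.imwrite(f"pics/{n}2.png",c["frame"])
E
```

```text
time: 5.57
ee_pos: [0.5155, 0.0792, 0.1397]
eef_rot: [0.001, -0.587, 0.81, -0.0]
wrist_force: [-0.2, 1.0, -0.5]
opening: 0.0492
t 5.5667 p [0.5155 0.0792 0.1397] yaw -108.13 tilt [ 1.2e-03  1.0e-04 -1.0e+00] q [-0.    0.29 -0.32  2.01  0.12  0.85 -2.28] F [-0.2  1.  -0.5] op 0.049180772989454065
units xyz [ 8.385e+00 -2.850e+00 -8.000e-03] rz -2.868
```

View pics/wrist2.png

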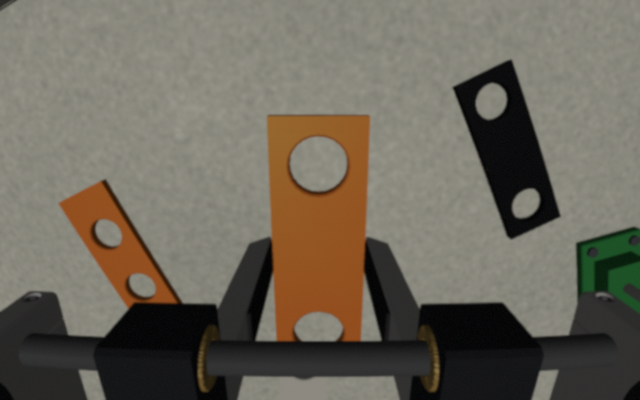

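View pics/scene2.png

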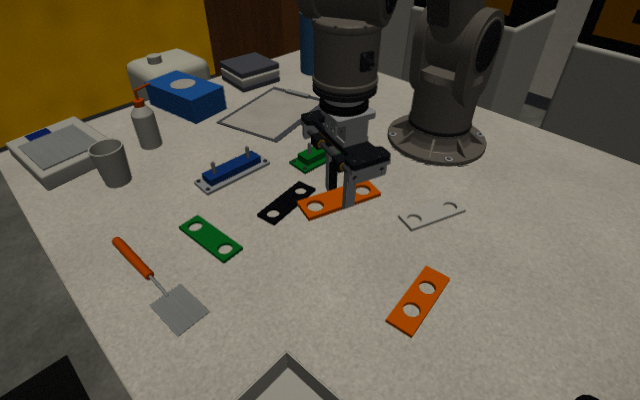

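The plate is held and looks level: the wrist view has its far hole at (318,164), and the scene view shows it at (340,198). The other plates have not moved. Now I travel to above the jig.

```bash
python3 -m creep '[{"x":0.2,"y":-0.07,"z":0,"rx":0,"ry":0,"rz":0},{"x":0.4,"y":-0.14,"z":0,"rx":0,"ry":0,"rz":0},{"x":0.5,"y":-0.17,"z":0,"rx":0,"ry":0,"rz":0},{"x":0.55,"y":-0.185,"z":0,"rx":0,"ry":0,"rz":0},{"x":0.55,"y":-0.185,"z":0,"rx":0,"ry":0,"rz":0},{"x":0.55,"y":-0.185,"z":0,"rx":0,"ry":0,"rz":0},{"x":0.55,"y":-0.185,"z":0,"rx":0,"ry":0,"rz":0},{"x":0.55,"y":-0.185,"z":0,"rx":0,"ry":0,"rz":0},{"x":0.55,"y":-0.185,"z":0,"rx":0,"ry":0,"rz":0},{"x":0.55,"y":-0.185,"z":0,"rx":0,"ry":0,"rz":0},{"x":0.55,"y":-0.185,"z":0,"rx":0,"ry":0,"rz":0},{"x":0.55,"y":-0.185,"z":0,"rx":0,"ry":0,"rz":0},{"x":0.55,"y":-0.185,"z":0,"rx":0,"ry":0,"rz":0},{"x":0.55,"y":-0.185,"z":0,"rx":0,"ry":0,"rz":0},{"x":0.55,"y":-0.185,"z":0,"rx":0,"ry":0,"rz":0},{"x":0.5,"y":-0.17,"z":0,"rx":0,"ry":0,"rz":0},{"x":0.2,"y":-0.09,"z":0,"rx":0,"ry":0,"rz":0},{"x":0,"y":0,"z":0,"rx":0,"ry":0,"rz":0}]'
python3 -m creep '[{"x":0,"y":0,"z":0,"rx":0,"ry":0,"rz":-0.3},{"x":0,"y":0,"z":0,"rx":0,"ry":0,"rz":-0.5},{"x":0,"y":0,"z":0,"rx":0,"ry":0,"rz":-0.6},{"x":0,"y":0,"z":0,"rx":0,"ry":0,"rz":-0.6},{"x":0,"y":0,"z":0,"rx":0,"ry":0,"rz":-0.5},{"x":0,"y":0,"z":0,"rx":0,"ry":0,"rz":-0.37},{"x":0,"y":0,"z":0,"rx":0,"ry":0,"rz":0},{"x":0,"y":0,"z":0,"rx":0,"ry":0,"rz":0},{"x":0,"y":0,"z":0,"rx":0,"ry":0,"rz":0}]'
python3 st.py 0.5195 -0.275 0.075 -91.7
python3 - <<'E'
from h import *
o=arm.get_obs();zc=o["ee_pos"][2]-.0195+.004
for n in ("wrist","scene","top"):
    c=arm.read_camera(n);cv2.imwrite(f"pics/{n}3.png",c["frame"])
    m=mask(c,*AMB);cs,h=cv2.findContours(m,cv2.RETR_CCOMP,cv2.CHAIN_APPROX_NONE)
    for i,k in enumerate(cs):
        if cv2.contourArea(k)>60:
            mm=cv2.moments(k); uv=(mm['m10']/mm['m00'],mm['m01']/mm['m00']); P=cast(c,uv,zc)[0]
            if P[1]<-.15: print(n,h[0][i][3]>=0,cv2.contourArea(k),np.round(uv,1),P.round(4),rect(cast(c,k,zc+.004)))
E
```

```text
time: 7.17
ee_pos: [0.5186, -0.2778, 0.1382]
eef_rot: [-0.001, -0.586, 0.811, 0.001]
wrist_force: [0.1, 0.9, -0.9]
opening: 0.0492
time: 7.92
ee_pos: [0.5196, -0.2749, 0.1391]
eef_rot: [0.0, -0.696, 0.718, 0.0]
wrist_force: [-0.7, 0.3, -0.7]
opening: 0.0496
t 7.9167 p [ 0.5196 -0.2749  0.1391] yaw -91.71 tilt [-3.e-04  4.e-04 -1.e+00] q [ 0.55  0.38 -0.21  1.87  0.1   0.9  -1.31] F [-0.7  0.3 -0.7] op 0.04956027953974203
units xyz [4.000e-03 1.000e-03 1.602e+00] rz -0.002
wrist False 19254.5 [317.9 217.4] [ 0.5412 -0.2749  0.1236] ((530.028076171875, -274.61767578125), (50.29615783691406, 128.92169189453125), 88.322998046875)
wrist True 2814.5 [317.8 164.3] [ 0.57   -0.2757  0.1236] ((570.3138427734375, -275.790283203125), (30.1290283203125, 29.960603713989258), 88.31908416748047)
scene False 366.0 [211.6 135. ] [ 0.5522 -0.283   0.1236] ((548.8130493164062, -275.5857849121094), (53.072776794433594, 91.35723114013672), 87.38584899902344)
scene True 74.0 [206.6 137.6] [ 0.5666 -0.2816  0.1236] ((569.6822509765625, -275.7980651855469), (30.86054039001465, 30.859325408935547), 44.346466064453125)
scene False 176.0 [243.8 122.8] [ 0.4644 -0.2766  0.1236] ((472.2882385253906, -273.01837158203125), (55.28010940551758, 57.53181838989258), 84.25437927246094)
scene False 18532.5 [75.5 56.2] [ 0.5861 -1.1039  0.1236] ((348.2862548828125, -1461.9561767578125), (1935.5592041015625, 806.3147583007812), 79.19432067871094)
top False 1189.0 [490.7 191. ] [ 0.4811 -0.2761  0.1236] ((484.0616455078125, -274.7549743652344), (50.78142166137695, 78.55050659179688), 88.12433624267578)
top True 262.0 [490.7 197.1] [ 0.4705 -0.2755  0.1236] ((469.9208984375, -273.74920654296875), (31.31005096435547, 31.290531158447266), 44.13032150268555)
top False 429.5 [417.4  38.6] [ 0.7639 -0.1581  0.1236] ((761.6982421875, -155.809326171875), (14.289358139038086, 119.39834594726562), 1.6912740468978882)
```

View pics/wrist3.png

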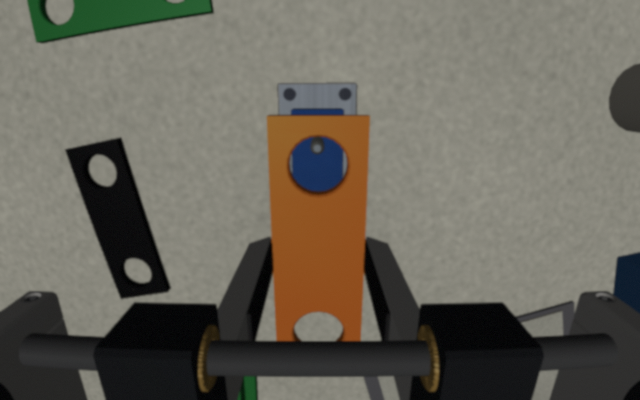

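View pics/scene3.png

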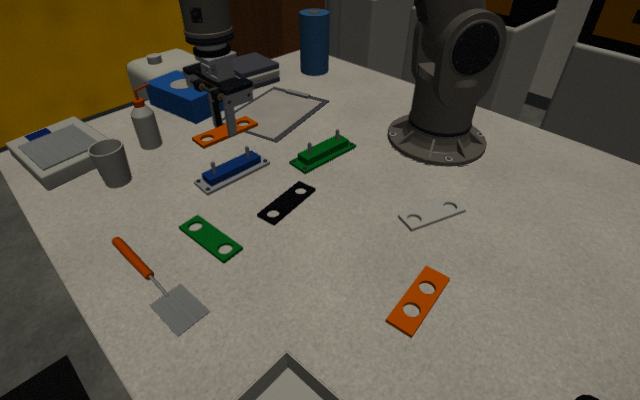

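The held plate's holes are at (0.570, -0.276) and (0.4705, -0.2755), against pins at (0.569, -0.276) and (0.469, -0.273). The margin is 10 mm. In the wrist view the pin tip shows inside the far hole at (317,147). I lower it in stages.

```bash
python3 -m creep '[{"x":0,"y":0,"z":0.2,"rx":0,"ry":0,"rz":0},{"x":0,"y":0,"z":0.35,"rx":0,"ry":0,"rz":0},{"x":0,"y":0,"z":0.35,"rx":0,"ry":0,"rz":0},{"x":0,"y":0,"z":0.25,"rx":0,"ry":0,"rz":0},{"x":0,"y":0,"z":0.15,"rx":0,"ry":0,"rz":0},{"x":0,"y":0,"z":0.15,"rx":0,"ry":0,"rz":0},{"x":0,"y":0,"z":0.15,"rx":0,"ry":0,"rz":0},{"x":0,"y":0,"z":0.1,"rx":0,"ry":0,"rz":0},{"x":0,"y":0,"z":0,"rx":0,"ry":0,"rz":0},{"x":0,"y":0,"z":0,"rx":0,"ry":0,"rz":0}]'
python3 st.py 0.5195 -0.275 0.0505 -91.7
python3 - <<'E'
from h import *
c=arm.read_camera("wrist");cv2.imwrite("pics/w4.png",c["frame"])
c=arm.read_camera("scene");cv2.imwrite("pics/s4.png",cv2.resize(c["frame"][110:210,170:290],None,fx=5,fy=5,interpolation=3))
E
```

```text
time: 8.9
ee_pos: [0.5197, -0.2756, 0.0714]
eef_rot: [0.0, -0.697, 0.717, -0.0]
wrist_force: [0.7, 0.6, -0.1]
opening: 0.0494
t 8.9 p [ 0.5197 -0.2756  0.0714] yaw -91.68 tilt [ 1.e-04  0.e+00 -1.e+00] q [ 0.54  0.47 -0.2   1.92  0.13  0.77 -1.34] F [ 0.7  0.6 -0.1] op 0.04937725660221744
units xyz [-0.016  0.004  0.522] rz 0.004
```

View pics/w4.png

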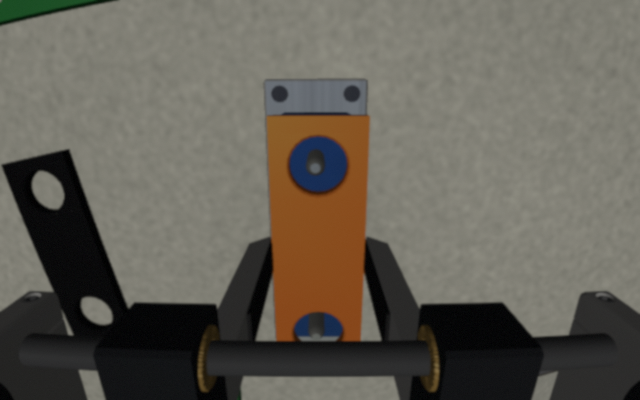

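View pics/s4.png

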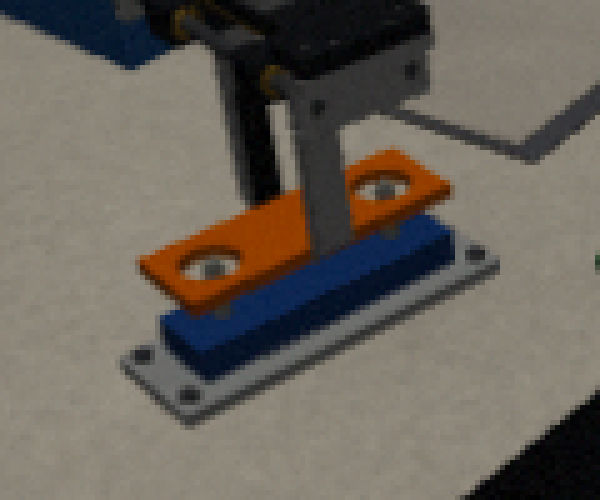

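Both pins are in their holes and centred (scene crop, tips at (212,268) and (385,190)). I lower the rest of the way, to just touching.

```bash
python3 -m creep '[{"x":-0.016,"y":0,"z":0.15,"rx":0,"ry":0,"rz":0},{"x":0,"y":0,"z":0.15,"rx":0,"ry":0,"rz":0},{"x":0,"y":0,"z":0.12,"rx":0,"ry":0,"rz":0},{"x":0,"y":0,"z":0.08,"rx":0,"ry":0,"rz":0},{"x":0,"y":0,"z":0,"rx":0,"ry":0,"rz":0},{"x":0,"y":0,"z":0,"rx":0,"ry":0,"rz":0},{"x":0,"y":0,"z":0,"rx":0,"ry":0,"rz":0}]'
python3 st.py 0.5195 -0.275 0.0495 -91.7
```

```text
time: 9.58
ee_pos: [0.5197, -0.275, 0.0514]
eef_rot: [0.0, -0.697, 0.717, -0.0]
wrist_force: [-0.8, -0.4, -0.3]
opening: 0.0491
t 9.5833 p [ 0.5197 -0.275   0.0514] yaw -91.68 tilt [ 1.e-04  0.e+00 -1.e+00] q [ 0.53  0.5  -0.2   1.93  0.14  0.73 -1.35] F [-0.8 -0.4 -0.3] op 0.049100544229930085
units xyz [-0.     0.005  0.047] rz 0.004
```

Plate underside is about 2 mm above the seat. I go down another 1.2 mm, open, then retreat upwards.

```bash
python3 -m creep '[{"x":0,"y":0,"z":0.03,"rx":0,"ry":0,"rz":0},{"x":0,"y":0,"z":0,"rx":0,"ry":0,"rz":0},{"x":0,"y":0,"z":0,"rx":0,"ry":0,"rz":0}]'
python3 -m creep '[{"x":0,"y":0,"z":0,"rx":0,"ry":0,"rz":0},{"x":0,"y":0,"z":0,"rx":0,"ry":0,"rz":0},{"x":0,"y":0,"z":0,"rx":0,"ry":0,"rz":0},{"x":0,"y":0,"z":0,"rx":0,"ry":0,"rz":0},{"x":0,"y":0,"z":0,"rx":0,"ry":0,"rz":0},{"x":0,"y":0,"z":0,"rx":0,"ry":0,"rz":0},{"x":0,"y":0,"z":0,"rx":0,"ry":0,"rz":0},{"x":0,"y":0,"z":0,"rx":0,"ry":0,"rz":0}]' -1
```

```text
time: 9.83
ee_pos: [0.5196, -0.275, 0.0502]
eef_rot: [0.0, -0.697, 0.717, -0.0]
wrist_force: [0.1, -1.2, -0.5]
opening: 0.0497
time: 10.5
ee_pos: [0.5196, -0.2749, 0.0501]
eef_rot: [0.0, -0.697, 0.717, 0.0]
wrist_force: [1.3, 0.9, -0.6]
opening: 0.0936
```

```bash
python3 -m creep '[{"x":0,"y":0,"z":-0.2,"rx":0,"ry":0,"rz":0},{"x":0,"y":0,"z":-0.5,"rx":0,"ry":0,"rz":0},{"x":0,"y":0,"z":-0.7,"rx":0,"ry":0,"rz":0},{"x":0,"y":0,"z":-0.7,"rx":0,"ry":0,"rz":0},{"x":0,"y":0,"z":-0.7,"rx":0,"ry":0,"rz":0},{"x":0,"y":0,"z":-0.6,"rx":0,"ry":0,"rz":0},{"x":0,"y":0,"z":-0.3,"rx":0,"ry":0,"rz":0},{"x":0,"y":0,"z":0,"rx":0,"ry":0,"rz":0},{"x":0,"y":0,"z":0,"rx":0,"ry":0,"rz":0}]'
python3 - <<'E'
from h import *
for n in ("wrist","scene","top"):
    c=arm.read_camera(n);f=c["frame"]
    if n=="scene": cv2.imwrite("pics/s5f.png",f); f=cv2.resize(f[110:210,170:290],None,fx=5,fy=5,interpolation=3)
    cv2.imwrite(f"pics/{n}5.png",f)
    m=mask(c,*AMB);cs,h=cv2.findContours(m,cv2.RETR_CCOMP,cv2.CHAIN_APPROX_NONE)
    for i,k in enumerate(cs):
        if cv2.contourArea(k)>60:
            r=rect(cast(c,k,.038))
            if r[0][1]<-200 and r[0][1]>-350 : print(n,h[0][i][3]>=0,r)
E
```

```text
time: 11.25
ee_pos: [0.5196, -0.275, 0.1984]
eef_rot: [0.0, -0.697, 0.717, -0.0]
wrist_force: [-0.2, -0.3, -0.9]
opening: 0.094
wrist False ((519.358154296875, -274.5492248535156), (48.33689498901367, 148.78712463378906), 88.33489227294922)
wrist True ((471.3612060546875, -272.7359619140625), (30.663883209228516, 30.419677734375), 41.75882339477539)
wrist True ((570.6986694335938, -275.79412841796875), (31.388835906982422, 30.79082679748535), 43.644012451171875)
scene False ((519.6217041015625, -274.04156494140625), (52.37819290161133, 150.57675170898438), 88.91952514648438)
top False ((519.6142578125, -275.2906799316406), (50.72653579711914, 150.011474609375), 88.30479431152344)
top True ((469.90545654296875, -273.5491943359375), (31.21462631225586, 30.580928802490234), 44.31929016113281)
```

View pics/wrist5.png

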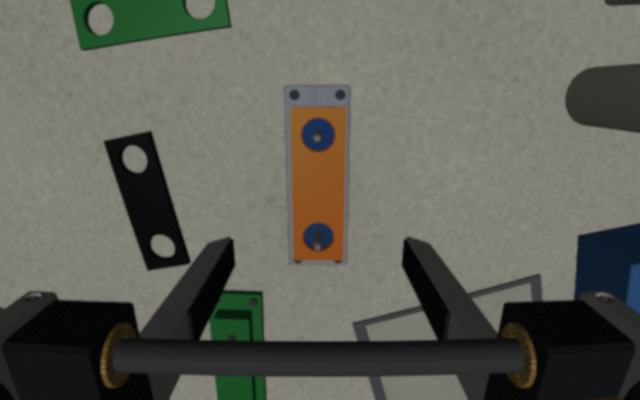

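View pics/scene5.png

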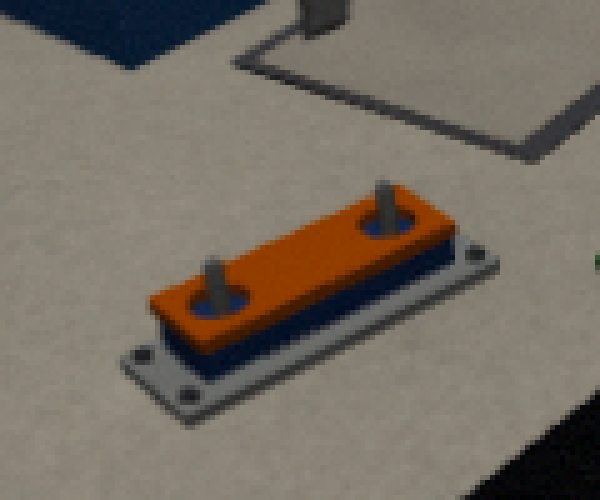

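View pics/s5f.png

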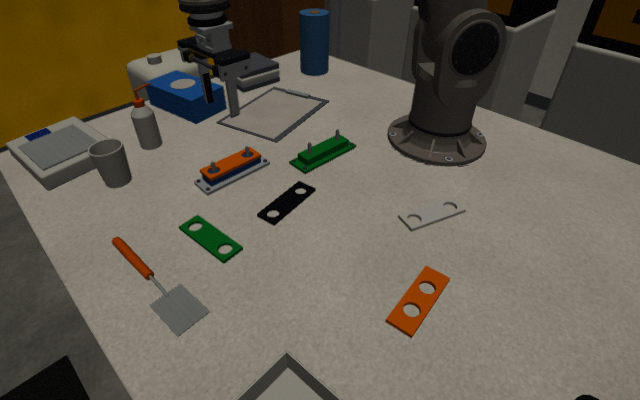

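The plate lies flat on the blue top with both pins up through the holes, in the scene crop at (215,285) and (388,210). The gripper is clear, and the other plates are where they were. I hand in.

```bash
python3 -c "
from workcell import arm
print(arm.sign_off())"
```

```text
the job is handed in; nothing more can be done
None
```

The amber plate with holes 100 mm apart is lying flat on the blue-topped jig, one pin through each hole, and the job is handed in. I gripped it across the middle, lowered it over the pins, and let go with its underside about 1 mm above the seat. The arm then backed off straight up, at about 11.3 s of the 35 s allowed.

**Last checks:**
- **Seating:** all three cameras put the plate's centre at about (0.5195, -0.275), within 1.3 mm of each other. That matches my measured jig centre, with the plate turned to the same angle. The pins stand clear through both holes.
- **Other plates:** the narrow amber, black, green and white plates look unmoved by eye in the scene view; I did not measure them again.
- **Forces:** wrist-force readings at the end of each move stayed within about 2 N.

Nothing failed or disagreed by more than the 2–3 mm of calibration error. One early move command was refused because its rows were incomplete, and it caused no motion.

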